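Index the swivel vice and hold a pendulum level over its jaws

TASK

Bring the small swivel vice to its middle index hole: lift the sprung pin by its black knob, swing the vice round and let the pin drop fully home in the middle hole. Then pick the clock pendulum up off the bench by its balance point and hold it level and in line over the open jaws, the middle of its bare rod centred over the jaws and about 3 cm above them without touching the vice, so that I can fit the soft jaws and clamp it. Finish still holding it there, and leave the alarm clock, the oil jar and the screwdriver where they are.

Things in the scene. Friction and masses are not known exactly. Their poses are not given: they have to be found in the camera images.
- vice_foot: Fixed foot of a small grey swivel bench vice, 132 mm across; place and yaw vary. Origin on the swivel axis at bench height, z up. On its +y side a curved steel plate 16 mm thick, 63 to 97 mm from the axis, has three 12 mm index holes, 80 mm from the axis: the middle one in the foot's +y direction, the others 45 degrees to either side.
- vice (a joint): Swivel angle of the vice's head on its foot, rad, positive anticlockwise from above: 0 with the pin at the middle hole, +0.785 and -0.785 at the end holes; starts in the +0.785 hole. Pin out, about 2 N at the knob turns it and it stays where left; pin home, it is locked (0.02 rad of play).
- index_pin (a joint): Lift of the sprung index pin, m: 0 fully home in a hole, 0.018 at its upper stop; from 0.013 up it clears the plate. The spring pushes it down with 5 N (home) to 11 N (full lift). Round nose, 10 mm thick: it finds a hole within 4 mm. Let go away from a hole it rides on the plate at 0.012.
- pin_knob (a point): On the pin's axis, mid-height of its black knob, an upright cylinder 24 mm wide, 18 mm high. It rides on a 30 mm wide lug of the head, 80 mm from the swivel axis; pin home, this point is 52 mm above the bench, a 20 mm collar below it tops at 40 mm, the lug at 30 mm. Grip from above, fingers to either side along the swing; the jaws stand towards the axis.
- jaws (a point): Middle of the vice's jaw opening, on the swivel axis, level with the jaw tops, 90 mm above the bench. Turns with the head: y runs along the jaws, towards the knob; x across the opening (24 mm wide; jaws 56 mm long). On the head's -x side the screw and its cross bar reach 85 mm out, 65 mm high; on +x an anvil reaches 79 mm, 81 mm high.
- pendulum: Loose pendulum lying flat, 0.39 to 0.58 kg: steel rod 10 mm thick, round brass bob 58 mm wide, 18 mm thick, square brass block at the far end. Origin at its balance point on the rod's axis, 9 mm above the bench; x along the rod away from the bob, z up. Along x, mm: thread end -109, nut (16 wide) -98 to -88, bob centre -58, bob rim -29, bare rod -29 to 153, block (18 square) 153 to 177.
- rod_mid (a point): Middle of the bare stretch of the pendulum's rod, on the rod's axis, 62 mm from the balance point away from the bob.
- alarm_clock: Bystander: round metal alarm clock on two feet, 88 mm in diameter, about 105 mm high and 48 mm deep, standing beyond the work. Origin under its middle.
- oil_jar: Bystander: small amber oil jar, 38 mm in diameter, 55 mm high, standing in the middle of the bench, nearest the robot. Origin under its middle.
- screwdriver: Bystander: wooden-handled screwdriver 160 mm long lying on the bench in the middle, between the vice and the pendulum. Origin near its middle, at bench height.

How it is judged (in metres and radians):
On the way, in this order (a step that is already met when the one before it is completed fails the run):
1. the index pin is lifted clear of the end hole, the fingers on it (value of joint index_pin above 0.011 m and value of joint vice above 0.6 rad and contact force between the fingers and vice_foot above 1 N), for 0.1 s.
2. the vice stands at the middle hole with the pin dropped fully home and let go (value of joint vice between -0.04 and 0.04 rad and value of joint index_pin below 0.002 m and contact force between the fingers and vice_foot below 0.2 N), for 0.2 s.
3. the pendulum is lifted off the bench by its balance point (height (world z) of pendulum above 0.05 m and contact force between the fingers and pendulum above 1 N and x of the grasp point in the frame of pendulum between -0.018 and 0.018 m), for 0.2 s.
At the end, for the whole second after the job is handed in: Vice at its middle hole (0.04 rad), pin home (2 mm). Only the fingers carry the pendulum, within 18 mm of its balance point; still, level and in line with the jaws (0.12 rad, bob at either end), bare rod's middle within 8 mm across and 18 mm along of the jaws' middle, axis 15 to 60 mm above them (value of joint vice between -0.04 and 0.04 rad and value of joint index_pin below 0.002 m and contact force between the fingers and pendulum above 1 N and contact force between pendulum and vice_foot below 0.1 N and x of the grasp point in the frame of pendulum between -0.018 and 0.018 m and angle between pendulum's own z axis and vertical below 0.12 rad and angle between the x axis of pendulum and the y axis of jaws, either way round below 0.12 rad and x of rod_mid in the frame of jaws between -0.008 and 0.008 m and y of rod_mid in the frame of jaws between -0.018 and 0.018 m and z of rod_mid in the frame of jaws between 0.015 and 0.06 m and linear speed of pendulum below 0.03 m/s and angular speed of pendulum below 0.15 rad/s); the arm keeps its last pose, push and grip.
It fails at once if a bystander is disturbed (distance of any of alarm_clock, oil_jar, screwdriver from where it was at the start of the episode above 0.02 m).
It fails at once if the pendulum touches the vice (contact force between pendulum and vice_foot above 1 N).
It also fails if it takes over 72 s, if anything falls off the work surface, if the arm or the gripper's body presses on something with over 40 N, if the wrist force passes 120 N, or if a joint passes its speed limit or range.

ROBOT

A 6-joint arm with a two-finger parallel gripper is mounted at the origin on the work surface. World frame = base frame: x ahead of the robot, y to its left, z up, the work surface at z = 0. Lengths are in m, angles in degrees, forces in N, time in s.
With the tool pointing down it reaches from about 0.375 to 0.9 m from the base axis. Payload 3.1 kg.
Tool frame: the origin (TCP) lies at the very end of the fingers, on their centre line; the grasp point (between the pads) lies 19 mm behind it (grasp_offset is the distance from the TCP to the grasp point, in m); z points along the fingers, y is the direction in which the jaws open and shut (so a half turn about z gives the same grasp; the last joint's range is limited). The gripper opens to 87 mm and grips with 3 to 60 N. Pads are 19 mm wide; open, the fingers measure 117 mm over their backs; the gripper's body (75 mm by 190 mm) begins 51 mm behind the grasp point.
Start: joints at [56.408, 30.224, 82.088, -0, 67.689, -10.227], TCP at [0.248, 0.574, 0.223] pointing down, gripper open.
Joint ranges: [-176.69, 176.69], [-43.24, 126.21], [12.49, 139.97], [-82, 262], [0, 151.66], [-163.58, 163.58]. Speed limits (degrees/s): [159.86, 159.86, 180, 180, 180, 180].

INTERFACE

Orientations are given as a 3x3 rotation matrix whose columns are the frame's x, y, z axes.
In Python, from rig import * gives the robot as it stands. The module is installed in compiled form; this text tells all that it offers.
- The arm moves only by the tool play_rows, never from a script. Its argument "plan" is a list that holds one entry, the list of rows, each a list of 7 numbers: the shift along the world's x, y, z each as a share of 5 cm, from -1 to 1, then the turn, a rotation vector about the world's x, y, z each as a share of pi rad, from -1 to 1, then the gripper's target within -1 to 1 (fully open at 1, half-way at 0, shut at -1). A call has 1 to 12 rows; each row shifts and turns the commanded pose from where the row before left it; what a row does not reach is not made up. A row lasts 1/10 s, in which the tool goes at most 50 mm and 8.59 degrees, less where a joint would pass 70% of its speed; a pose out of reach is approached as far as the arm can. A call with a number of a shift or a turn outside -1 to 1 is refused whole. A call with a gripper value outside its range is refused whole. The fingers move at their own pace and stop on an object; the grip force is fixed at half the most. Time passes only in rows, so rows that do not move let the fingers close. It gives the time, the measured TCP pose, the force and the opening at its end, in the units of the state.
- read_state(): the state, without advancing time (a new reading comes with each control period).
- capture(name): name is "scene" or "top" or "wrist"; returns the picture (480x640x3 uint8, red, green, blue); there is no depth.
- camera_params(name): a dict with "intrinsics" (3x3 intrinsics, pixels), "R" (3x3) and "t" (3): a world point X has camera coordinates R X + t; the wrist camera has in their place "mount" (4x4, takes a point from camera to tool coordinates, whose origin is the TCP and whose axes are the flange's). Camera axes: x right, y down, z forward; pixel columns grow to the right and rows downward; lengths in m; the calibration is good to about 2 mm. A picture is of the moment at which its call begins: read the wrist's pose just before it. camera_params takes no time and is no camera call.
- hand_in(): hands the job in, once; it reports no verdict.
The state is a dict: "time_s": time; "joint_positions": joint angles; "qvel": joint speeds; "tau": joint torques, N m; "position": TCP position; "tcp_rot": TCP orientation; "force": force on the tool from outside, world axes, zero at the start; "moment": the same for the moment, N m; "opening": opening from 0.0 (shut) to 1.0 (fully open).
Only numpy, scipy, OpenCV 4.12 (cv2) and the standard library are available. Lean on these libraries where they do the work, as an engineer would, in place of code of your own. Each camera call takes 0.05 s, during which the arm holds its last target. There are 200 camera calls.

## Working session

There is one attempt and no reset: what is moved stays moved. The work goes in short steps, Python scripts to look and compute and a tool call to move; the robot and the scene stay as the last step left them, time stands still between calls to the robot, and variables do not carry over. Pictures are saved under pics/ and viewed, about 8 in all and at most 12, crops included, and the job is handed in when it is done.

Besides the shell and the picture viewer there is one more tool, called after ">>>" by a JSON object that holds its "fn" and its "kwargs", one argument or row to a line. play_rows: Moves the arm, as the interface text tells. Its arguments: {"type":"object","properties":{"plan":{"type":"array"}},"required":["plan"]}

```bash
mkdir -p pics; python3 - <<'E'
from rig import *
import cv2
s=read_state();print(s)
for n in("scene","top"):
    cv2.imwrite(f"pics/{n}1.png",capture(n)[...,::-1])
for n in("scene","top","wrist"):
    print(n,camera_params(n))
E
```

```text
{'time_s': 0.0, 'joint_positions': array([ 5.64103929e+01,  3.02805448e+01,  8.21551908e+01, -2.67688231e-03,
        6.76898097e+01, -1.02275552e+01]), 'qvel': array([ 0.05876949, -0.12597156, -0.04354507,  0.15174795, -0.06140375,
        0.02427078]), 'tau': array([ 3.84766763e-04, -4.40044641e+01, -1.76594245e+01,  6.33439980e-02,
        5.83189214e-02, -1.86041143e-04]), 'position': array([0.24741566, 0.57314931, 0.22156135]), 'tcp_rot': array([[-9.18024311e-01,  3.96522359e-01, -1.17624228e-03],
       [ 3.96523952e-01,  9.18022514e-01, -1.84921085e-03],
       [ 3.46563443e-04, -2.16402875e-03, -9.99997598e-01]]), 'force': array([ 1.22550436, -0.75850565,  0.48072585]), 'moment': array([-0.06282322, -0.02179047,  0.01869264]), 'opening': 1.001242238630245}
scene {'intrinsics': array([[437.80190494,   0.        , 314.60963187],
       [  0.        , 437.80190494, 239.35316722],
       [  0.        ,   0.        ,   1.        ]]), 'R': array([[-0.35725733,  0.93385393, -0.01685352],
       [ 0.72230057,  0.26479497, -0.63887832],
       [-0.5921563 , -0.24041727, -0.76912317]])
[... 256 characters left out ...]
0.99990096,  0.00796454],
       [-0.99313579,  0.01059728, -0.11648604],
       [ 0.1163901 , -0.00926153, -0.99316039]]), 't': array([0.04824729, 0.59635933, 0.85454338])}
wrist {'intrinsics': array([[397.37047763,   0.        , 316.39507168],
       [  0.        , 397.37047763, 238.02510074],
       [  0.        ,   0.        ,   1.        ]]), 'mount': array([[ 7.50816664e-04, -9.61880270e-01, -2.73469894e-01,
         7.47119345e-02],
       [ 9.99999714e-01,  6.96843671e-04,  2.94497761e-04,
        -4.49782491e-04],
       [-9.27058210e-05, -2.73470037e-01,  9.61880518e-01,
        -1.60758979e-01],
       [ 0.00000000e+00,  0.00000000e+00,  0.00000000e+00,
         1.00000000e+00]])}
```

View pics/top1.png

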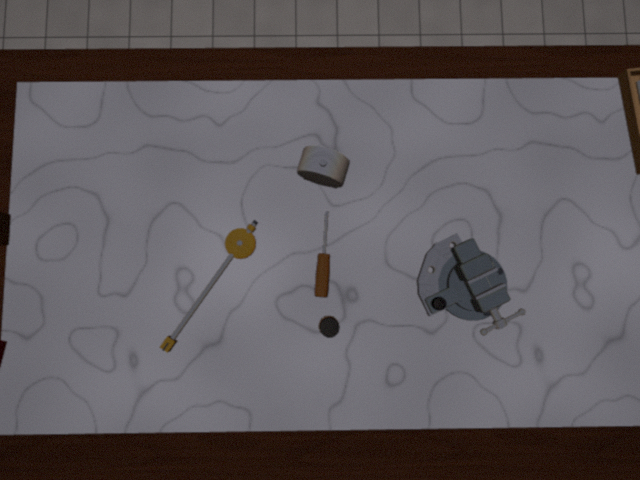

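View pics/scene1.png

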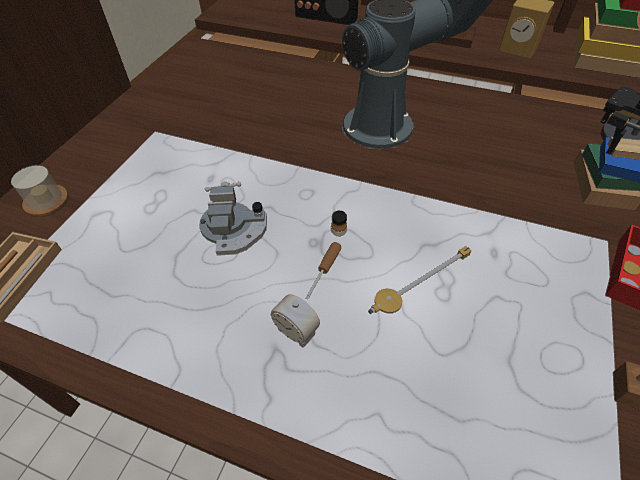

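The top view shows the vice at about (465,282), its knob at (438,303) and its free holes at (431,269) and (453,245). The pendulum runs from the nut (254,223) through the bob (241,243) to the block (169,343). Next I turn these pixels into positions.

```bash
cat > h.py <<'E'
from rig import *
import numpy as np, cv2
def ray(name,u,v,z,st=None):
    c=camera_params(name);d=np.linalg.inv(c["intrinsics"])@[u,v,1]
    if name=="wrist":
        M=c["mount"];R=st["tcp_rot"];o=R@M[:3,3]+st["position"];d=R@M[:3,:3]@d
    else:
        o=-c["R"].T@c["t"];d=c["R"].T@d
    return o+d*(z-o[2])/d[2]
def proj(name,X,st=None):
    c=camera_params(name)
    if name=="wrist":
        M=c["mount"];p=M[:3,:3].T@(st["tcp_rot"].T@(np.array(X)-st["position"])-M[:3,3])
    else: p=c["R"]@X+c["t"]
    p=c["intrinsics"]@p;return p[:2]/p[2]
E
python3 - <<'E'
from h import *
for n,u,v,z in [("knob",438,303,.061),("h0",431,269,.016),("h-",453,245,.016),("nut",252,226,.009),("bob",241,242.5,.018),("block",169,343,.018),("blockend",163,348,.018),("jar",329,327,.055),("scrtip",326,212,.005),("scrend",321,296,.01),("clock",323,163,.1)]:
    print(n,ray("top",u,v,z).round(4))
print(ray("scene",257,206,.061),ray("scene",465,252,.009),ray("scene",388,300,.018))
# fit vice: knob at r80 yaw+45+90, holes
from scipy.optimize import least_squares
P=[ray("top",438,303,.061)[:2],ray("top",431,269,.016)[:2],ray("top",453,245,.016)[:2]]
f=lambda p:np.concatenate([[p[0]+.08*np.cos(p[2]+a)-q[0],p[1]+.08*np.sin(p[2]+a)-q[1]] for a,q in zip(np.pi/2+np.array([.785,0,-.785]),P)])
for g in(0,1,-1):
    r=least_squares(f,[.5,-.2,g]);print(r.x,r.cost,r.fun.round(4))
E
```

```text
knob [ 0.4752 -0.166   0.061 ]
h0 [ 0.5365 -0.1669  0.016 ]
h- [ 0.5805 -0.2095  0.016 ]
nut [0.621  0.1642 0.009 ]
bob [0.5892 0.1832 0.018 ]
block [0.4086 0.3116 0.018 ]
blockend [0.3999 0.3221 0.018 ]
jar [0.4359 0.024  0.055 ]
scrtip [0.6468 0.0251 0.005 ]
scrend [0.4894 0.0366 0.01  ]
clock [0.7159 0.0317 0.1   ]
[ 0.47800763 -0.16488602  0.061     ] [0.40351191 0.31873878 0.009     ] [0.59426411 0.18775575 0.018     ]
[ 0.50615056 -0.24028229 -0.39182806] 4.340868171749075e-07 [ 0.0003 -0.0004  0.0002  0.0005 -0.0005 -0.0001]
[ 0.50615056 -0.24028229 -0.39182804] 4.3408681722012484e-07 [ 0.0003 -0.0004  0.0002  0.0005 -0.0005 -0.0001]
[ 0.50615048 -0.24028226 -0.39182939] 4.3408682084070725e-07 [ 0.0003 -0.0004  0.0002  0.0005 -0.0005 -0.0001]
```

>>> {"fn": "play_rows", "kwargs": {
  "plan": [
    [[0.4,-0.74,0,0,0,-0.012,0],[0.4,-0.74,0,0,0,-0.012,0],[0.4,-0.74,0,0,0,-0.012,0],[0.4,-0.74,0,0,0,-0.012,0],[0.4,-0.74,0,0,0,-0.012,0],[0.4,-0.74,0,0,0,-0.012,0],[0.4,-0.74,0,0,0,-0.012,0],[0.4,-0.74,0,0,0,-0.012,0],[0.4,-0.74,0,0,0,-0.012,0],[0.4,-0.74,0,0,0,-0.012,0]]
  ]
}}

```text
time_s: 1.1
position: [0.4482, 0.2021, 0.2224]
tcp_rot: [[-0.706, 0.708, -0.0], [0.708, 0.706, -0.0], [0.0, -0.0, -1.0]]
force: [1.6, -0.3, 0.5]
opening: 0.5
```

>>> {"fn": "play_rows", "kwargs": {
  "plan": [
    [[0.055,-0.74,-0.12,0,0,-0.0125,0],[0.055,-0.74,-0.12,0,0,-0.0125,0],[0.055,-0.74,-0.12,0,0,-0.0125,0],[0.055,-0.74,-0.12,0,0,-0.0125,0],[0.055,-0.74,-0.12,0,0,-0.0125,0],[0.055,-0.74,-0.12,0,0,-0.0125,0],[0.055,-0.74,-0.12,0,0,-0.0125,0],[0.055,-0.74,-0.12,0,0,-0.0125,0],[0.055,-0.74,-0.12,0,0,-0.0125,0],[0.055,-0.74,-0.12,0,0,-0.0125,0],[0,0,0,0,0,0,0],[0,0,0,0,0,0,0]]
  ]
}}

```text
time_s: 2.3
position: [0.4748, -0.1666, 0.162]
tcp_rot: [[-0.381, 0.924, -0.001], [0.924, 0.381, 0.001], [0.002, -0.001, -1.0]]
force: [0.2, 0.2, -0.5]
opening: 0.497
```

```bash
python3 - <<'E'
from h import *
s=read_state();im=capture("wrist")[...,::-1].copy();np.save("st.npy",s,allow_pickle=True)
print(s["position"],s["tcp_rot"].round(4),s["force"],s["opening"])
for X in [(.4755,-.1663,.061),(.5367,-.1664,.016)]: print(proj("wrist",X,s))
cv2.imwrite("pics/w1.png",im)
E
```

```text
[ 0.47476842 -0.16661021  0.1620089 ] [[-3.815e-01  9.244e-01 -1.400e-03]
 [ 9.244e-01  3.815e-01  1.200e-03]
 [ 1.700e-03 -8.000e-04 -1.000e+00]] [ 0.22788833  0.22452093 -0.52051934] 0.49729627984897307
[317.85337843 238.314519  ]
[387.42697035 251.08576789]
```

View pics/w1.png

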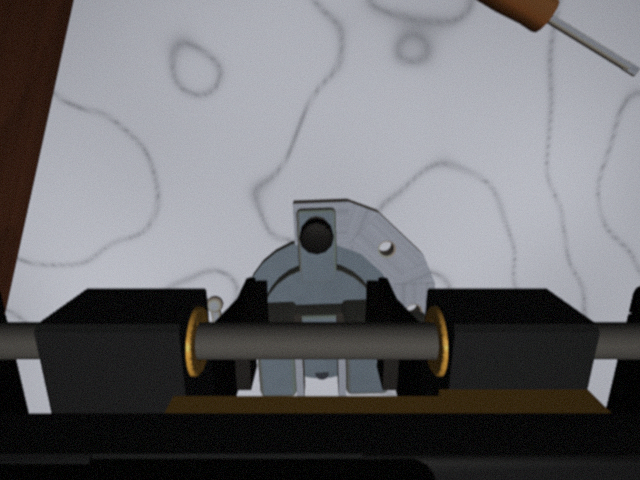

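The knob at (317,236) and the middle hole at (386,248) match the predictions to about 1 mm, so I descend and grip.

>>> {"fn": "play_rows", "kwargs": {
  "plan": [
    [[0.01,0,-0.5,0,0,0,0],[0.01,0.01,-0.5,0,0,0,0],[0,0,-0.5,0,0,0,0],[0,0,-0.5,0,0,0,0],[0,0,-0.3,0,0,0,0],[0,0,-0.2,0,0,0,0],[0,0,0,0,0,0,-1],[0,0,0,0,0,0,-1],[0,0,0,0,0,0,-1],[0,0,0,0,0,0,-1],[0,0,0,0,0,0,-1],[0,0,0,0,0,0,-1]]
  ]
}}

```text
time_s: 3.55
position: [0.4753, -0.166, 0.0383]
tcp_rot: [[-0.384, 0.923, -0.002], [0.923, 0.384, -0.0], [0.0, -0.002, -1.0]]
force: [-3.6, -1.8, 3.2]
opening: 0.259
```

>>> {"fn": "play_rows", "kwargs": {
  "plan": [
    [[0,0,0.1,0,0,0,-1],[0,0,0.1,0,0,0,-1],[0,0,0.1,0,0,0,-1],[0,0,0.02,0,0,0,-1],[0,0,0,0,0,0,-1],[0,0,0,0,0,0,-1],[0,0,0,0,0,0,-1]]
  ]
}}

```text
time_s: 4.25
position: [0.4762, -0.1657, 0.0533]
tcp_rot: [[-0.383, 0.924, -0.0], [0.924, 0.383, 0.0], [0.0, -0.0, -1.0]]
force: [-2.1, -3.4, -11.0]
opening: 0.261
```

>>> {"fn": "play_rows", "kwargs": {
  "plan": [
    [[0.118,0.043,0,0,0,-0.025,-1],[0.121,0.034,0,0,0,-0.025,-1],[0.123,0.025,0,0,0,-0.025,-1],[0.125,0.015,0,0,0,-0.025,-1],[0.125,0.005,0,0,0,-0.025,-1],[0.125,-0.005,0,0,0,-0.025,-1],[0.125,-0.015,0,0,0,-0.025,-1],[0.123,-0.025,0,0,0,-0.025,-1],[0.121,-0.034,0,0,0,-0.025,-1],[0.118,-0.043,0,0,0,-0.025,-1],[0,0,0,0,0,0,-1],[0,0,0,0,0,0,-1]]
  ]
}}

```text
time_s: 5.45
position: [0.5378, -0.1652, 0.0532]
tcp_rot: [[0.381, 0.925, 0.001], [0.925, -0.381, 0.001], [0.001, 0.0, -1.0]]
force: [0.9, 0.9, -11.1]
opening: 0.265
```

>>> {"fn": "play_rows", "kwargs": {
  "plan": [
    [[0,0,-0.1,0,0,0,-1],[0,0,-0.1,0,0,0,-1],[0,0,-0.12,0,0,0,-1],[0,0,0,0,0,0,-1],[0,0,0,0,0,0,-1]]
  ]
}}

```text
time_s: 5.95
position: [0.5372, -0.1648, 0.0383]
tcp_rot: [[0.382, 0.924, -0.001], [0.924, -0.382, 0.001], [0.001, -0.001, -1.0]]
force: [-1.3, 4.8, 3.1]
opening: 0.26
```

>>> {"fn": "play_rows", "kwargs": {
  "plan": [
    [[0,0,0,0,0,0,0],[0,0,0,0,0,0,0],[0,0,0,0,0,0,0],[0,0,0,0,0,0,0],[0,0,0.4,0,0,0,0],[0,0,0.8,0,0,0,0],[0,0,0.8,0,0,0,0],[0,0,0.8,0,0,0,0],[0,0,0,0,0,0,0],[0,0,0,0,0,0,0]]
  ]
}}

```text
time_s: 6.95
position: [0.5381, -0.1663, 0.1787]
tcp_rot: [[0.382, 0.924, 0.003], [0.924, -0.382, -0.002], [-0.001, 0.003, -1.0]]
force: [-0.9, 0.0, -0.8]
opening: 0.501
```

```bash
python3 - <<'E'
from h import *
s=read_state();im=capture("wrist")[...,::-1].copy()
print(s["position"])
for X in [(.5367,-.1664,.061)]: print(proj("wrist",X,s))
a=im[140:440,120:520]; b=capture("top")[...,::-1][190:390,380:580]
cv2.imwrite("pics/w2.png",np.hstack([a,cv2.resize(b,(400,300) if 0 else (300,300),interpolation=cv2.INTER_CUBIC)]))
E
```

```text
[ 0.53810936 -0.16631885  0.1786794 ]
[313.8147757  232.55208461]
```

View pics/w2.png

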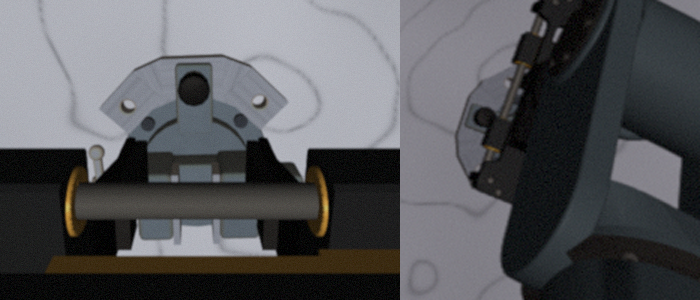

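Pin home: the knob sits midway between the two free holes in the wrist view (127 / 193.5 / 260), and the z reading at let-go equals the home grip height. On to the pendulum.

>>> {"fn": "play_rows", "kwargs": {
  "plan": [
    [[0.007,0.638,0.04,0,0,0.0357,0],[0.007,0.638,0.04,0,0,0.0357,0],[0.007,0.638,0.04,0,0,0.0357,0],[0.007,0.638,0,0,0,0.0357,0],[0.007,0.638,0,0,0,0.0357,0],[0.007,0.638,0,0,0,0.0357,0],[0.007,0.638,0,0,0,0.0357,0],[0.007,0.638,0,0,0,0.0357,0],[0.007,0.638,0,0,0,0.0357,0],[0.007,0.638,0,0,0,0.0357,0],[0.007,0.638,0,0,0,0.0357,0],[0.007,0.638,0,0,0,0.0357,0]]
  ]
}}

```text
time_s: 8.25
position: [0.5405, 0.218, 0.1813]
tcp_rot: [[-0.818, 0.575, -0.004], [0.575, 0.818, -0.001], [0.003, -0.003, -1.0]]
force: [0.2, 0.2, 0.4]
opening: 0.499
```

>>> {"fn": "play_rows", "kwargs": {
  "plan": [
    [[0,0,0,0,0,0,0],[0,0,0,0,0,0,0]]
  ]
}}

```text
time_s: 8.45
position: [0.5405, 0.2172, 0.1817]
tcp_rot: [[-0.816, 0.578, -0.004], [0.578, 0.816, -0.001], [0.002, -0.003, -1.0]]
force: [-0.4, -0.4, 0.5]
opening: 0.501
```

```bash
python3 - <<'E'
from h import *
s=read_state();im=capture("wrist")[...,::-1].copy();np.save("st.npy",s,allow_pickle=True)
print(s["position"],s["tcp_rot"].round(3))
u=np.array([-.815,.579]);B=np.array([.542,.2168])
for d in(-.058,-.029,0,.165,.177): print(d,proj("wrist",[*(B+d*u),.012],s).round(1))
cv2.imwrite("pics/w3.png",im)
E
```

```text
[0.54054908 0.21718825 0.18167383] [[-0.816  0.578 -0.004]
 [ 0.578  0.816 -0.001]
 [ 0.002 -0.003 -1.   ]]
-0.058 [317.8 281.7]
-0.029 [317.9 250.7]
0 [318.  218.2]
0.165 [318.7   0.6]
0.177 [318.8 -17.8]
```

View pics/w3.png

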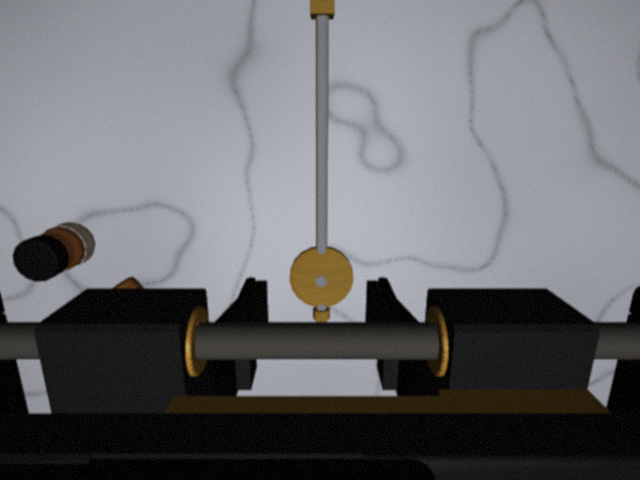

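```bash
python3 - <<'E'
from h import *
s=np.load("st.npy",allow_pickle=True).item()
b=ray("wrist",321.5,277.5,.018,s);e=ray("wrist",321.5,15,.014,s);r=ray("wrist",321.5,247,.018,s)
d=(e-b)[:2];L=np.hypot(*d);u=d/L
print(b,e,L,np.degrees(np.arctan2(*u[::-1])))
for B in(b[:2]+.058*u,e[:2]-.153*u,r[:2]+.029*u):print(B,s["tcp_rot"][:2,:2].T@(B-s["position"][:2]), B-s["position"][:2])
E
```

```text
[0.58596615 0.18952673 0.018     ] [0.41691881 0.30823356 0.014     ] 0.2065631036963501 144.92306384392532
[0.53850005 0.22285793] [0.00494913 0.00344238] [-0.00204903  0.00566969]
[0.54213112 0.22030816] [0.00051228 0.00346037] [0.00158204 0.00311991]
[0.53944166 0.2221905 ] [0.00379496 0.00344197] [-0.00110742  0.00500226]
```

>>> {"fn": "play_rows", "kwargs": {
  "plan": [
    [[0,0.05,-0.6,0,0,0,0],[0,0.04,-0.6,0,0,0,0],[0,0,-0.6,0,0,0,0],[0,0,-0.6,0,0,0,0],[0,0,-0.6,0,0,0,0],[0,0,-0.4,0,0,0,0],[0,0,-0.1,0,0,0,0],[0,0,-0.05,0,0,0,0],[0,0,0,0,0,0,0]]
  ]
}}

```text
time_s: 9.4
position: [0.5423, 0.221, 0.0065]
tcp_rot: [[-0.815, 0.579, 0.001], [0.579, 0.815, 0.0], [-0.001, 0.0, -1.0]]
force: [-0.8, 0.8, -0.6]
opening: 0.498
```

>>> {"fn": "play_rows", "kwargs": {
  "plan": [
    [[0,0,-0.01,0,0,0,-1],[0,0,0,0,0,0,-1],[0,0,0,0,0,0,-1],[0,0,0,0,0,0,-1],[0,0,0,0,0,0,-1],[0,0,0,0,0,0,-1],[0,0,0,0,0,0,-1],[0,0,0,0,0,0,-1]]
  ]
}}

```text
time_s: 10.2
position: [0.5417, 0.2215, 0.0058]
tcp_rot: [[-0.816, 0.578, -0.0], [0.578, 0.816, -0.0], [0.0, -0.0, -1.0]]
force: [-0.6, -1.0, 3.2]
opening: 0.103
```

>>> {"fn": "play_rows", "kwargs": {
  "plan": [
    [[0,0,0,0,0,0,-0.4],[0,0,0,0,0,0,-0.4],[0,0,0,0,0,0,-0.4],[0,0,-0.06,0,0,0,-0.4],[0,0,0,0,0,0,-0.4],[0,0,0,0,0,0,-0.4]]
  ]
}}

```text
time_s: 10.8
position: [0.5416, 0.2215, 0.0023]
tcp_rot: [[-0.816, 0.579, -0.0], [0.579, 0.816, -0.0], [0.0, -0.0, -1.0]]
force: [0.3, -0.1, -0.0]
opening: 0.299
```

>>> {"fn": "play_rows", "kwargs": {
  "plan": [
    [[0,0,0,0,0,0,-1],[0,0,0,0,0,0,-1],[0,0,0,0,0,0,-1],[0,0,0,0,0,0,-1],[0,0,0,0,0,0,-1],[0,0,0,0,0,0,-1]]
  ]
}}

```text
time_s: 11.4
position: [0.5417, 0.2215, 0.0026]
tcp_rot: [[-0.816, 0.579, 0.0], [0.579, 0.816, -0.0], [-0.0, -0.0, -1.0]]
force: [0.7, -1.1, 0.3]
opening: 0.104
```

Lift gently and check the weight and moment.

>>> {"fn": "play_rows", "kwargs": {
  "plan": [
    [[0,0,0.1,0,0,0,-1],[0,0,0.2,0,0,0,-1],[0,0,0.3,0,0,0,-1],[0,0,0.4,0,0,0,-1],[0,0,0.4,0,0,0,-1],[0,0,0.4,0,0,0,-1],[0,0,0.4,0,0,0,-1],[0,0,0.4,0,0,0,-1],[0,0,0.3,0,0,0,-1],[0,0,0.2,0,0,0,-1],[0,0,0,0,0,0,-1],[0,0,0,0,0,0,-1]]
  ]
}}

```text
time_s: 12.6
position: [0.5413, 0.2215, 0.1576]
tcp_rot: [[-0.816, 0.579, -0.0], [0.579, 0.816, -0.0], [0.0, -0.0, -1.0]]
force: [-0.7, -0.4, -4.5]
opening: 0.099
```

```bash
python3 - <<'E'
from h import *
s=read_state();im=capture("wrist")[...,::-1].copy()
print(s["position"],s["force"],s["moment"],s["tcp_rot"].T@s["moment"],s["opening"])
sc=capture("scene")[...,::-1]
cv2.imwrite("pics/w4.png",np.hstack([im[0:400,200:440],sc[130:370,330:570].repeat(1,0) if 0 else cv2.resize(sc[130:370,330:570],(400,400))]))
T=s["position"];R=s["tcp_rot"]
for d in(-.058,-.029,.153,.177): print(d,proj("wrist",T+R@[d,0,-.0064],s).round(1))
E
```

```text
[0.54129894 0.2214612  0.15758445] [-0.66971562 -0.42244825 -4.53257499] [-0.04261468 -0.01042031  0.03783628] [ 0.02873693 -0.03316532 -0.037821  ] 0.09912155561057885
-0.058 [317.  421.6]
-0.029 [317.1 367.2]
0.153 [ 317.8 -129.8]
0.177 [ 318. -226.]
```

View pics/w4.png

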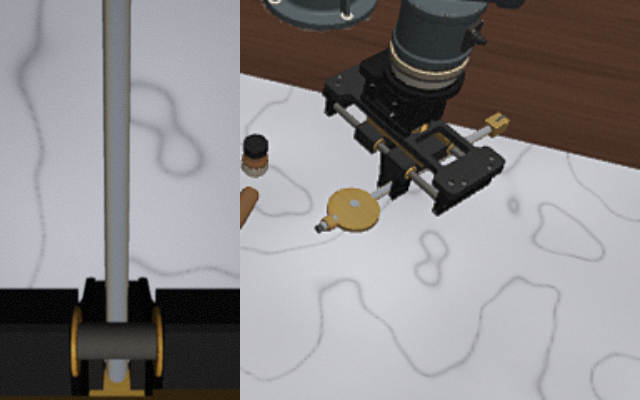

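```bash
python3 - <<'E'
from h import *
s=read_state();T=s["position"];R=s["tcp_rot"]
z=T[2]+.0064
for n,u,v,zz in[("bob",398.1,254.5,z+.009),("block",484.2,203,z+.009),("thread",378,267,z)]:
    X=ray("scene",u,v,zz);print(n,(R.T@(X-T))[:2].round(4))
im=capture("wrist")
# rod axis in wrist image: edges along rows
g=cv2.GaussianBlur(im,(5,5),0).astype(int).sum(2)
for v in(10,60,120,180,240):
    row=np.gradient(g[v,270:370].astype(float));print(v,270+row.argmin(),270+row.argmax())
for d in(.04,.14):
    for w in(-.005,.005):print(d,w,proj("wrist",T+R@[d,w,-.0064],s).round(1))
E
```

```text
bob [-0.0618  0.0037]
block [0.1639 0.0015]
thread [-0.1046  0.0004]
10 302 330
60 302 330
120 303 330
180 303 329
240 304 329
0.04 -0.005 [304.8 215.6]
0.04 0.005 [329.9 215.6]
0.14 -0.005 [302.5 -81.8]
0.14 0.005 [333.  -81.7]
```

Grip is good: the rod is level, the balance-point offset is about 2 mm, and the measured weight is 4.5 N. Carrying it over.

>>> {"fn": "play_rows", "kwargs": {
  "plan": [
    [[0,0,0.2,0,0,0,-1],[-0.0475,-0.2,0.2,0,0,-0.009,-1],[-0.0475,-0.43,0.2,0,0,-0.018,-1],[-0.0475,-0.43,0.2,0,0,-0.018,-1],[-0.0475,-0.43,0,0,0,-0.018,-1],[-0.0475,-0.43,0,0,0,-0.018,-1],[-0.0475,-0.43,0,0,0,-0.018,-1],[-0.0475,-0.43,0,0,0,-0.018,-1],[-0.0475,-0.43,0,0,0,-0.018,-1],[-0.0475,-0.43,0,0,0,-0.018,-1],[-0.0475,-0.43,0,0,0,-0.018,-1],[-0.0475,-0.43,0,0,0,-0.018,-1]]
  ]
}}

```text
time_s: 13.95
position: [0.5154, -0.005, 0.1985]
tcp_rot: [[-0.349, 0.937, 0.001], [0.937, 0.349, -0.001], [-0.001, 0.001, -1.0]]
force: [-0.7, 0.2, -3.8]
opening: 0.098
```

>>> {"fn": "play_rows", "kwargs": {
  "plan": [
    [[-0.0475,-0.43,0,0,0,-0.018,-1],[-0.0475,-0.43,0,0,0,-0.018,-1],[-0.0475,-0.43,0,0,0,-0.018,-1],[-0.0475,-0.43,0,0,0,-0.018,-1],[-0.0475,-0.43,0,0,0,-0.018,-1],[-0.0475,-0.43,0,0,0,-0.018,-1],[-0.0475,-0.43,0,0,0,-0.018,-1],[-0.0475,-0.43,0,0,0,-0.018,-1],[-0.0475,-0.43,0,0,0,-0.018,-1],[-0.0475,-0.43,0,0,0,-0.018,-1],[-0.0475,-0.43,0,0,0,-0.018,-1],[-0.0475,-0.43,0,0,0,-0.018,-1]]
  ]
}}

```text
time_s: 15.15
position: [0.4865, -0.2629, 0.1985]
tcp_rot: [[0.317, 0.948, 0.001], [0.948, -0.317, -0.001], [-0.001, 0.001, -1.0]]
force: [0.1, 1.0, -4.2]
opening: 0.103
```

>>> {"fn": "play_rows", "kwargs": {
  "plan": [
    [[-0.04,-0.43,0,0,0,-0.018,-1],[0,-0.2,0,0,0,-0.006,-1],[0,0,0,0,0,0,-1],[0,0,0,0,0,0,-1],[0,0,0,0,0,0,-1]]
  ]
}}

```text
time_s: 15.65
position: [0.4848, -0.2916, 0.1975]
tcp_rot: [[0.383, 0.924, -0.001], [0.924, -0.383, 0.001], [0.001, -0.001, -1.0]]
force: [0.2, 0.5, -4.0]
opening: 0.102
```

```bash
python3 - <<'E'
from h import *
s=read_state();im=capture("wrist")[...,::-1].copy();np.save("st.npy",s,allow_pickle=True)
print(s["position"],s["tcp_rot"].round(4),s["force"],s["opening"])
t=np.array([.484,-.2945,.117]);print((t-s["position"])/.05)
x=s["tcp_rot"][:,0];print(67.55-np.degrees(np.arctan2(x[1],x[0])))
print(proj("wrist",[.5367,-.1664,.061],s))
cv2.imwrite("pics/w5.png",im)
E
```

```text
[ 0.48479021 -0.29161257  0.19750343] [[ 3.828e-01  9.238e-01 -8.000e-04]
 [ 9.238e-01 -3.828e-01  1.200e-03]
 [ 8.000e-04 -1.200e-03 -1.000e+00]] [ 0.17510953  0.49457403 -4.03714494] 0.10200447776246653
[-0.01580412 -0.05774858 -1.61006851]
0.056589961135202316
[316.45674405  31.57583752]
```

View pics/w5.png

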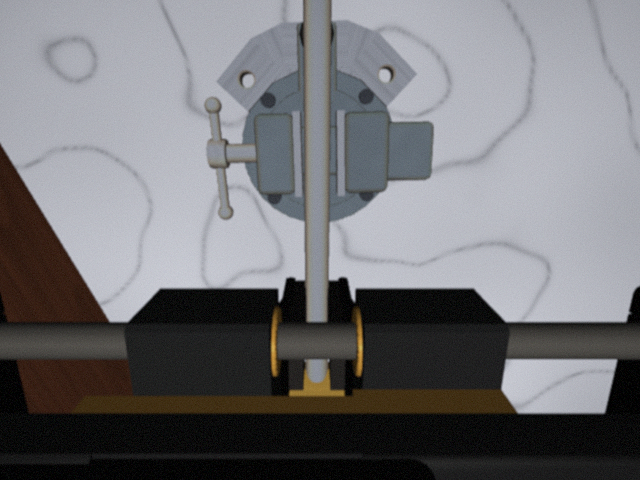

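```bash
python3 - <<'E'
from h import *
s=np.load("st.npy",allow_pickle=True).item()
J=ray("wrist",319.5,152.5,.09,s);print(J, (s["tcp_rot"].T@(J-s["position"]))[:2])
for a,b in(((294,112),(294,193)),((345,112),(345,191)),((254,112),(254,193)),((388,112),(388,191))):
    print((s["tcp_rot"].T@(ray("wrist",*a,.09,s)-s["position"]))[:2],(s["tcp_rot"].T@(ray("wrist",*b,.09,s)-s["position"]))[:2])
E
```

```text
[ 0.50859909 -0.23968366  0.09      ] [0.0570015  0.00224509]
[ 0.08253798 -0.01425022] [ 0.03001075 -0.01501645]
[0.08256196 0.0185919 ] [0.03140825 0.0196325 ]
[ 0.08251917 -0.04001274] [ 0.0299871  -0.04221836]
[0.08258218 0.04627789] [0.03143352 0.04882457]
```

>>> {"fn": "play_rows", "kwargs": {
  "plan": [
    [[0,-0.035,-0.1,0,0,0,-1],[0,-0.035,-0.2,0,0,0,-1],[0,0,-0.2,0,0,0,-1],[0,0,-0.2,0,0,0,-1],[0,0,-0.2,0,0,0,-1],[0,0,-0.2,0,0,0,-1],[0,0,-0.2,0,0,0,-1],[0,0,-0.2,0,0,0,-1],[0,0,-0.1,0,0,0,-1],[0,0,0,0,0,0,-1],[0,0,0,0,0,0,-1],[0,0,0,0,0,0,-1]]
  ]
}}

```text
time_s: 16.9
position: [0.4855, -0.2968, 0.1181]
tcp_rot: [[0.384, 0.923, 0.001], [0.923, -0.384, -0.001], [-0.0, 0.001, -1.0]]
force: [0.4, -0.1, -3.7]
opening: 0.105
```

```bash
python3 - <<'E'
from h import *
s=read_state();im=capture("wrist")[...,::-1].copy();sc=capture("scene")[...,::-1]
print(s["position"],s["tcp_rot"].round(3),s["force"],s["opening"],abs(s["qvel"]).max())
cv2.imwrite("pics/w6.png",np.hstack([im[0:400,150:500],cv2.resize(sc[150:300,150:300],(400,400),interpolation=cv2.INTER_CUBIC)]))
E
```

```text
[ 0.48549149 -0.29679539  0.11807734] [[ 0.384  0.923  0.001]
 [ 0.923 -0.384 -0.001]
 [-0.     0.001 -1.   ]] [ 0.44477416 -0.12348869 -3.67577078] 0.10450958259042431 0.20602495101411045
```

View pics/w6.png

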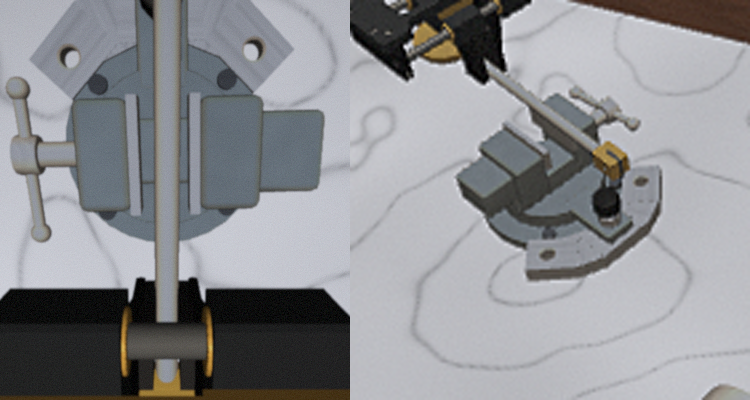

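```bash
python3 -c "
from h import *
s=read_state();J=ray('wrist',315,153,.09,s);print((s['tcp_rot'].T@(J-s['position']))[:2])
print(hand_in())"
```

```text
[ 0.06190148 -0.00050198]
the job is handed in; nothing more can be done
None
```

The vice is at its middle hole with the pin dropped, and the arm is holding the pendulum over the open jaws. I handed the job in at about 17 s of the 72 s allowed; no verdict is reported.

I lifted the pin about 15 mm by its knob, swung the vice 45°, lowered the pin and let go. I then lifted the pendulum by its balance point, carried it across and lowered it over the jaws.

**Last checks:**
- **Vice and pin:** the knob sat midway between the two free holes. At let-go the gripper was at the same height as when the pin was home at the start.
- **Grip:** the grip is about 2 mm from the balance point by the scene camera. The opening reads about 9 mm on the 10 mm rod, and the force reads about 4 N.
- **Position over the jaws:** the rod's middle is within about 2 mm across and 2 mm along of the jaws' middle, and its axis is about 34 mm above the jaw tops. These are from the cameras and arm readings.
- **Level and in line:** the tool's heading is within about 0.1° of the jaws. The last picture shows a clear gap between the rod and the vice.
- **Bystanders:** I never went near the clock, jar or screwdriver, but I took no final picture of all three.

**What disagreed:** the cameras differed by 1 to 5 mm on the pendulum and by 1 to 2 mm on the vice. I used values in between, which is well within what the task allows.

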